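# Wedge the rocking shaker

## Task

The low white shaker rocks because its near left foot is too short. Without picking anything up, push the grey wedge thin end first under that foot until it just fits snugly and the shaker stands level, then test the corner above that foot by pressing down on it with about 10 N: it must no longer dip. The program finishes while still holding that press. Leave the shaker standing where it is and do not knock over or shift the things around it.

Things in the scene. Friction and masses are not known exactly. Their poses are not given: they have to be found in the camera images.
- shaker: Low white orbital shaker, 170 mm deep (x), 200 mm wide (y), flat top 66 mm above the worktop, 2 to 3 kg, loose. Origin: on the worktop under its centre; x points from its front (panel and knob, facing the robot) to its back, y to its left, z up. Three dome feet, 22 mm long, at x, y = -70, -85; 70, 85; 70, -85 mm carry it; the housing begins 22 mm above the worktop.
- foot_place (a point): Point of the worktop straight below the centre of the short near left foot, a dome of 20 mm diameter at x = -70, y = 85 mm of the shaker. This foot is screwed up and hovers 4.5 to 8 mm (unknown) above the worktop.
- short_corner (a point): Point on the shaker's flat top straight above the short foot, 15 mm inside the front and left edges, 66 mm above the worktop when level: where to press. Unwedged, a press of more than 3 to 5 N here tips the shaker over its diagonal until the short foot touches down.
- wedge: Grey levelling wedge, 100 mm long (x), 66 mm wide (y), 0.08 kg, loose, lying flat, thin end roughly towards the short foot. Origin: centre of its underside; x points to the thin end. The flat ramp is 2 mm thick at the tip and rises evenly to 12.7 mm over 84 mm; behind it is a block 16 mm long and 24 mm high.
- wedge_tip (a point): Middle of the wedge's thin edge, on the worktop.
- wedge_back (a point): Centre of the wedge's flat upright back face (66 mm wide, 24 mm high), 12 mm above the worktop: push here. Sliding takes about 1 N; with the foot on the ramp the push rises by several newtons, and each further 8 mm would raise the foot by 1 mm.
- bottle: Bystander: small brown bottle with a red cap, 40 mm diameter, 82 mm tall. Origin: centre of its underside.
- tape: Bystander: roll of label tape lying flat, 60 mm diameter, 19 mm high, in front of the right half of the shaker. Origin: centre of its underside.
- carton: Bystander: small orange-brown carton, 76 x 42 x 53 mm. Origin: centre of its underside.
There are look-alikes about, which are no part of the job. There is more than one size of the wedge; the job needs the middle-sized.

How it is judged:
By the outcome, as a careful person would: the job done as asked, in the order asked, and still so for the second after the job is handed in, while the arm keeps its last pose, push and grip.
It also fails if it takes over 51 s, if anything falls off the work surface, if the arm or the gripper's body presses on something with over 40 N, if the wrist force passes 120 N, or if a joint passes its speed limit or range.

## Robot

A 6-joint arm with a two-finger parallel gripper is mounted at the origin on a cart in front of the work surface, level with it; the furniture and walls round the work are solid. World frame = base frame: x ahead of the robot, y to its left, z up, the work surface at z = 0. Lengths are in mm, angles in rad, forces in N, time in s.
With the tool pointing down it reaches from about 275 to 850 mm from the base axis. Payload 19 kg.
Tool frame: the origin (TCP) lies at the very end of the fingers, on their centre line; the grasp point (between the pads) lies behind it (grip_depth is the z of the grasp point in the tool frame, in mm); z points along the fingers, y is the line along which they close (so a half turn about z gives the same grasp; the last joint's range is limited). The gripper opens to 85 mm and grips with 20 to 120 N. Pads are 22 mm wide; open, the fingers measure 114 mm over their backs; the gripper's body (76 mm by 85 mm) begins 54 mm behind the grasp point. The pads swing forward as they close: fully open they stand 13 mm farther back than shut.
Start: joints at [-1.27, 0.15, 1.437, -0, 1.554, -0.134], TCP at [242.178, -521.479, 231.267] pointing down, gripper open.
Joint ranges: [-2.8, 2.8], [-0.68, 2.1], [0.12, 2.68], [-1.39, 4.53], [0.16, 2.79], [-2.81, 2.81]. Speed limits (rad/s): [1.89, 1.89, 2.22, 3.01, 3.01, 3.01].

## Interface

Orientations are given as [roll, pitch, yaw] about the fixed x, y, z axes, in that order (R = Rz(yaw) Ry(pitch) Rx(roll)).
In Python, from workcell import get_state, grab_frame, camera_model, sign_off, silhouettes, spot_point, grip_depth gives the robot as it stands. The module is installed in compiled form; this text tells all that it offers.
- The arm moves only by the tool drive_tool, never from a script. Its argument "moves" is text: rows parted by semicolons, each of 4 numbers parted by spaces: the shift along the tool's x, y, z normalised to -1 to 1, where 1 is 0.02 m, then the turn about the tool's z normalised to -1 to 1, where 1 is 5 degrees. A call has 1 to 10 rows; each row shifts and turns the commanded pose from where the row before left it, along the tool's axes as they then stand; what a row does not reach is not made up. A row lasts 1/8 s, in which the tool goes at most 62.5 mm and 10.7 degrees, less where a joint would pass 70% of its speed; a pose out of reach is approached as far as the arm can. A call with a number of a shift or a turn outside -1 to 1 is refused whole. A call with a gripper value outside its range is refused whole. "fingers" is the finger opening in mm, from 0 to 85.4, set as the call begins (left out, the last holds). The fingers move at their own pace and stop on an object; the grip force is fixed at half the most. Time passes only in rows, so rows that do not move let the fingers close. It gives the time, the measured TCP pose, the force, the opening and the grip force at its end, in the units of the state.
- get_state(): the state, without advancing time (a new reading comes with each control period).
- grab_frame(name): name is "side" or "top"; returns the picture (480x640x3 uint8, red, green, blue); there is no depth.
- camera_model(name): a dict with "mtx" (3x3 intrinsics, pixels), "extrinsics" (4x4, takes a point from world to camera coordinates). Camera axes: x right, y up, looking along -z (the intrinsics and any distortion apply to the point x, -y, -z); pixel columns grow to the right and rows downward; lengths in mm; the calibration is good to about 2 mm. A picture is of the moment at which its call begins. camera_model takes no time and is no camera call.
- sign_off(): hands the job in; it is judged then, once.
Trained networks look in the newest picture that a camera, given by its name, has taken for a name from the list of things; names that differ only in an ending like _2 or _b are one class to them, and where a whole thing is asked for, a point or a joint stands for the part that bears it (a point fixed in the world has none). Each returns a list of dicts, best first, with "p" (0 to 1); they miss things now and then, are a little off and sometimes report something else, mostly with a low value. They report only what shows in the picture. A call takes as long as a camera call. They do not tell look-alikes from the thing itself.
- silhouettes(camera, name): "mask" (480x640 bool, what is visible of it) and "uv" ([column, row] in pixels, amid what is visible of it).
- spot_point(camera, name): "uv" ([column, row] in pixels: a listed point, or the origin of a listed thing).
The state is a dict: "time": time; "joint_pos": joint angles; "joint_velocities": joint speeds; "tau": joint torques, N m; "eef_pos": TCP position; "orientation": TCP orientation; "ft_force": force on the tool from outside, world axes, zero at the start; "moment": the same for the moment, N m; "grip_width": finger opening in mm; "grip_force": force on a finger pad.
Only numpy, scipy, OpenCV 4.12 (cv2) and the standard library are available. Lean on these libraries where they do the work, as an engineer would, in place of code of your own. Each camera call takes 0.05 s, during which the arm holds its last target. There are 200 camera calls.

## Working session

There is one attempt and no reset: what is moved stays moved. The work goes in short steps, Python scripts to look and compute and a tool call to move; the robot and the scene stay as the last step left them, time stands still between calls to the robot, and variables do not carry over. Pictures are saved under pics/ and viewed, at most 10 in all, crops included, and the job is handed in when it is done.

Besides the shell and the picture viewer there is one more tool, called after ">>>" as name(argument=value, ...) on one line, values as JSON. drive_tool: Moves the arm, as the interface text tells. Its arguments: {"type":"object","properties":{"moves":{"type":"string"},"fingers":{"type":"number"}},"required":["moves"]}

```bash
mkdir -p pics; cat > h.py <<'E'
import numpy as np, cv2
from workcell import *
def ray(cam,uv):
    m=camera_model(cam);K=np.array(m["mtx"]);E=np.array(m["extrinsics"])
    p=np.linalg.solve(K,[uv[0],uv[1],1]);d=E[:3,:3].T@np.array([p[0],-p[1],-p[2]])
    return -E[:3,:3].T@E[:3,3],d
def plane(cam,uv,z):
    c,d=ray(cam,uv);return (c+d*(z-c[2])/d[2]).round(1)
def proj(cam,P):
    m=camera_model(cam);K=np.array(m["mtx"]);E=np.array(m["extrinsics"])
    q=E[:3,:3]@np.array(P,float)+E[:3,3];u=K@[q[0],-q[1],-q[2]];return (u[:2]/u[2]).round(1)
E
python3 - <<'E'
from h import *
print({k:v for k,v in camera_model("top").items()},camera_model("side"),grip_depth)
for c in("top","side"):
    im=grab_frame(c);cv2.imwrite(f"pics/{c}0.png",im[:,:,::-1])
    for n,z in(("shaker",0),("foot_place",0),("short_corner",66),("wedge",0),("wedge_tip",0),("wedge_back",12),("bottle",0),("tape",0),("carton",0)):
        for r in spot_point(c,n)[:4]: print(c,n,round(r["p"],2),np.round(r["uv"],1),plane(c,r["uv"],z))
print(get_state())
E
```

```text
{'mtx': array([[529.7451765 ,   0.        , 308.68491811],
       [  0.        , 529.7451765 , 236.99478659],
       [  0.        ,   0.        ,   1.        ]]), 'extrinsics': array([[ 4.00981193e-03, -9.99990976e-01,  1.40366485e-03,
        -4.48220475e+00],
       [ 9.87259667e-01,  4.18203369e-03,  1.59062442e-01,
        -5.50563663e+02],
       [-1.59066877e-01,  7.47971217e-04,  9.87267527e-01,
        -1.23115823e+03],
       [ 0.00000000e+00,  0.00000000e+00,  0.00000000e+00,
         1.00000000e+00]])} {'mtx': array([[464.60083217,   0.        , 324.68882465],
       [  0.        , 464.60083217, 234.34820976],
       [  0.        ,   0.        ,   1.        ]]), 'extrinsics': array([[-9.15380805e-01, -4.02063013e-01, -2.05746306e-02,
         5.25699276e+02],
       [ 2.24053075e-01, -5.51231620e-01,  8.03706365e-01,
        -1.98996045e+02],
       [-3.34481989e-01,  7.31087570e-01,  5.94670299e-01,
        -1.06338771e+03],
       [ 0.00000000e+00,  0.00000000e+00,  0.00000000e+00,
         1.00000000e+00]])} -18.700000000000003
top shaker 0.83 [310.2 176. ] [714.5  -5.5
[... 1728 characters left out ...]
  0. ]
{'time': 1.0, 'joint_pos': array([-1.26999761e+00,  1.50479113e-01,  1.43742374e+00, -1.87514389e-05,
        1.55380268e+00, -1.33990184e-01]), 'joint_velocities': array([ 0.00217707,  0.00021398, -0.00108475, -0.00192334,  0.00024769,
        0.00062986]), 'tau': array([-3.18368502e-04, -7.12805128e+01, -5.71055317e+01, -3.71761607e-04,
        1.30379467e-03, -1.93200907e-05]), 'eef_pos': array([ 242.16971937, -521.46865679,  231.26663947]), 'orientation': array([-3.14147828e+00,  3.50088285e-06,  4.34789224e-01]), 'ft_force': array([-0.40338944,  1.17606533,  0.00408915]), 'moment': array([-0.04559461,  0.0194634 , -0.01023587]), 'grip_force': 0.0, 'grip_width': 85.39423416136563}
```

View pics/top0.png

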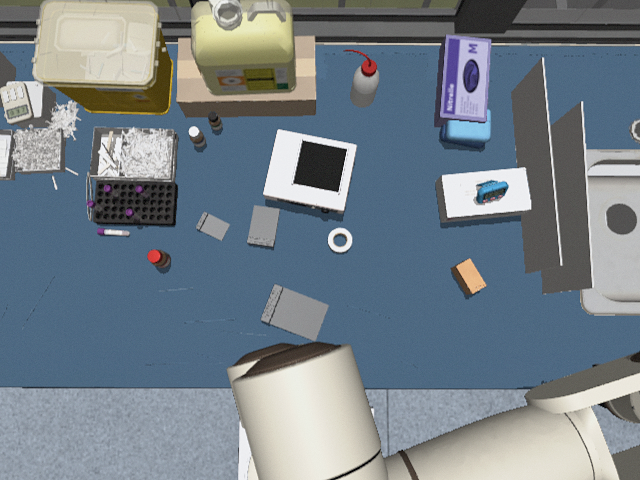

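View pics/side0.png

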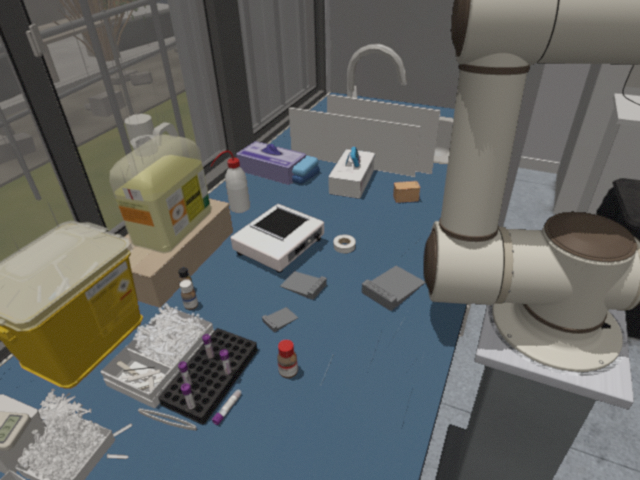

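Wedge candidates in the top picture are the large one at (296,312), the medium one at (264,227) and the small one at (212,226). The medium one fits: it measures about 98 mm from back to tip and points at the near left foot at (269,199). I'll confirm it in an enlarged crop and refine the geometry.

```bash
python3 - <<'E'
from h import *
im=grab_frame("top")
cv2.imwrite("pics/crop1.png",cv2.resize(im[120:270,180:370],None,fx=4,fy=4,interpolation=cv2.INTER_CUBIC)[:,:,::-1])
for r in silhouettes("top","wedge")[:4]:
    c=max(cv2.findContours(r["mask"].astype(np.uint8),0,2)[0],key=len)
    g=np.array([plane("top",p[0],6)[:2] for p in c],np.float32)
    print(r["p"],r["uv"],cv2.minAreaRect(g),cv2.boxPoints(cv2.minAreaRect(g)).round(0).tolist())
r=silhouettes("top","shaker")[0]
c=max(cv2.findContours(r["mask"].astype(np.uint8),0,2)[0],key=len)
g=np.array([plane("top",p[0],66)[:2] for p in c],np.float32)
print(cv2.boxPoints(cv2.minAreaRect(g)).round(0).tolist())
im=grab_frame("side");
for n,z in(("foot_place",0),("short_corner",66),("wedge_tip",0),("wedge_back",12)):
  for c in("top","side"):
    for r in spot_point(c,n)[:3]: print(c,n,round(r["p"],2),plane(c,r["uv"],z))
E
```

```text
0.8 [211.4, 227.1] ((585.543212890625, 237.5513458251953), (72.70447540283203, 44.660675048828125), 63.66230773925781) [[549.0, 215.0], [589.0, 195.0], [622.0, 260.0], [582.0, 280.0]]
0.72 [344.5, 239.2] ((550.8500366210938, -78.6502914428711), (56.997352600097656, 57.80021286010742), 89.67259216308594) [[522.0, -107.0], [580.0, -107.0], [580.0, -50.0], [522.0, -50.0]]
0.71 [293.5, 312.6] ((373.8609924316406, 32.485374450683594), (147.01632690429688, 94.89961242675781), 69.87761688232422) [[304.0, -20.0], [393.0, -53.0], [444.0, 85.0], [355.0, 118.0]]
0.63 [265.1, 228.0] ((585.1021118164062, 112.05908203125), (67.81132507324219, 98.93497467041016), 81.45999145507812) [[531.0, 86.0], [629.0, 71.0], [639.0, 138.0], [541.0, 153.0]]
[[598.0, -82.0], [778.0, -121.0], [820.0, 76.0], [640.0, 115.0]]
top foot_place 0.82 [656.3  98.2   0. ]
side foot_place 0.97 [662.1  93.6   0. ]
top short_corner 0.73 [663.8  98.8  66. ]
side short_corner 0.6 [664.   88.9  66. ]
top wedge_tip 0.79 [573.7 206.2   0. ]
top wedge_tip 0.77 [630.8 110.1   0. ]
top wedge_tip 0.74 [341.5 -30.6   0. ]
side wedge_tip 0.83 [568.3 201.8   0. ]
side wedge_tip 0.79 [635.7 100.9   0. ]
side wedge_tip 0.66 [336.9 -37.7   0. ]
top wedge_back 0.92 [534.8 112.6  12. ]
top wedge_back 0.91 [398.1 100.7  12. ]
top wedge_back 0.67 [587.5 263.2  12. ]
side wedge_back 0.75 [539.7 115.1  12. ]
side wedge_back 0.64 [605.1 272.8  12. ]
side wedge_back 0.58 [409.5  91.8  12. ]
```

View pics/crop1.png

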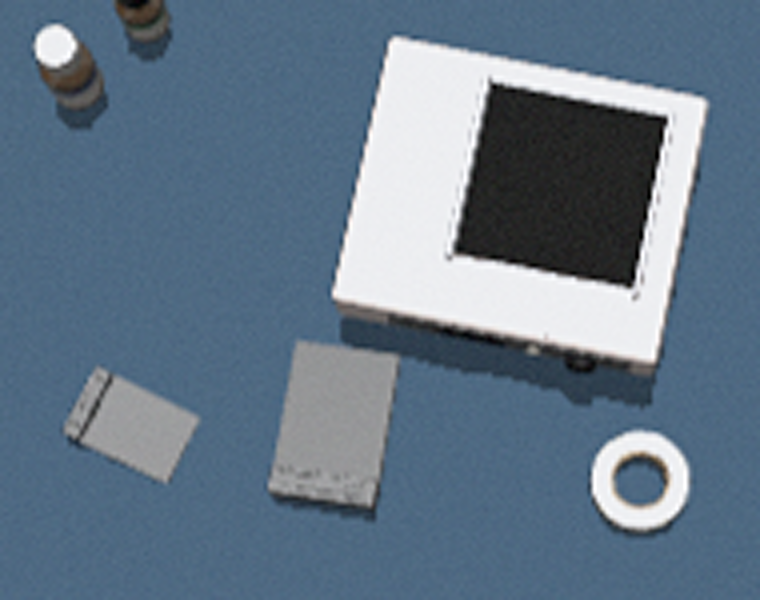

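Crop 1 confirms the medium grey wedge, with its thin end at about (347,348) and its thick block at (322,495). The shaker's near-left top corner is at (335,300). Moving to a staging point behind the wedge.

>>> drive_tool(moves="0 0 0 1;0 0 0 1;0 0 0 1;0 0 0 1;0 0 0 1;0 0 0 1;0 0 0 0.82;0.2 -1 0 0;0.2 -1 0 0;0.2 -1 0 0", fingers=28)

```text
time: 2.85
eef_pos: [264.2, -462.5, 231.4]
orientation: [3.141, -0.0, -0.159]
ft_force: [-0.3, -0.6, -0.1]
grip_width: 28.2
grip_force: 0.0
```

>>> drive_tool(moves="0.2 -1 0.2 0;0.2 -1 0.2 0;0.2 -1 0.2 0;0.2 -1 0.2 0;0.2 -1 0.2 0;0.2 -1 0.2 0;0.2 -1 0.2 0;0.2 -1 0.2 0;0.2 -1 0.2 0;0.2 -1 0.2 0")

```text
time: 4.1
eef_pos: [335.4, -271.8, 191.0]
orientation: [-3.141, 0.0, -0.16]
ft_force: [0.3, 0.0, 0.0]
grip_width: 27.7
grip_force: 0.0
```

>>> drive_tool(moves="0.2 -1 0.2 0;0.2 -1 0.2 0;0.2 -1 0.2 0;0.2 -1 0.2 0;0.2 -1 0.2 0;0.2 -1 0.2 0;0.2 -1 0.2 0;0.2 -1 0.2 0;0.2 -1 0.2 0;0.2 -1 0.2 0")

```text
time: 5.35
eef_pos: [406.5, -80.8, 151.1]
orientation: [-3.141, -0.0, -0.16]
ft_force: [-0.1, -0.6, 0.5]
grip_width: 27.5
grip_force: 0.0
```

>>> drive_tool(moves="0.2 -1 0.2 0;0.2 -1 0.2 0;0.2 -1 0.2 0;0.2 -1 0.2 0;0.2 -1 0.2 0;0.2 -1 0.2 0;0.2 -1 0.2 0;0.2 -1 0.2 0;0.2 -1 0.2 0;0.2 -1 0.2 0")

```text
time: 6.6
eef_pos: [477.7, 110.3, 111.1]
orientation: [-3.142, -0.0, -0.16]
ft_force: [-0.1, -0.6, -0.3]
grip_width: 27.9
grip_force: 0.0
```

>>> drive_tool(moves="0.5 -0.7 0.3 0;0 0 1 0;0 0 1 0;0 0 1 0;0 0 0.8 0;0 0 0.6 0;0 0 0.4 0;0 0 0.2 0;0 0 0 0")

```text
time: 7.72
eef_pos: [490.0, 121.2, 5.4]
orientation: [-3.141, -0.0, -0.16]
ft_force: [0.1, -0.0, -0.5]
grip_width: 28.1
grip_force: 0.0
```

```bash
python3 - <<'E'
from h import *
for c,z in(("top",0),("side",0)):
    im=grab_frame(c)
    if c=="side": cv2.imwrite("pics/s1.png",cv2.resize(im[200:350,220:410],None,fx=4,fy=4,interpolation=cv2.INTER_CUBIC)[:,:,::-1])
    for n,z in(("wedge_tip",0),("wedge_back",12)):
        for r in spot_point(c,n)[:3]: print(c,n,round(r["p"],2),plane(c,r["uv"],z))
E
```

```text
top wedge_tip 0.79 [630.2 111.4   0. ]
top wedge_tip 0.57 [344.6 -37.4   0. ]
top wedge_back 0.62 [593.8 268.4  12. ]
side wedge_tip 0.81 [336.4 -39.6   0. ]
side wedge_tip 0.69 [635.4 100.3   0. ]
side wedge_tip 0.6 [572.2 196.3   0. ]
side wedge_back 0.86 [530.6 130.6  12. ]
side wedge_back 0.8 [407.1  80.3  12. ]
side wedge_back 0.68 [592.  273.9  12. ]
```

View pics/s1.png

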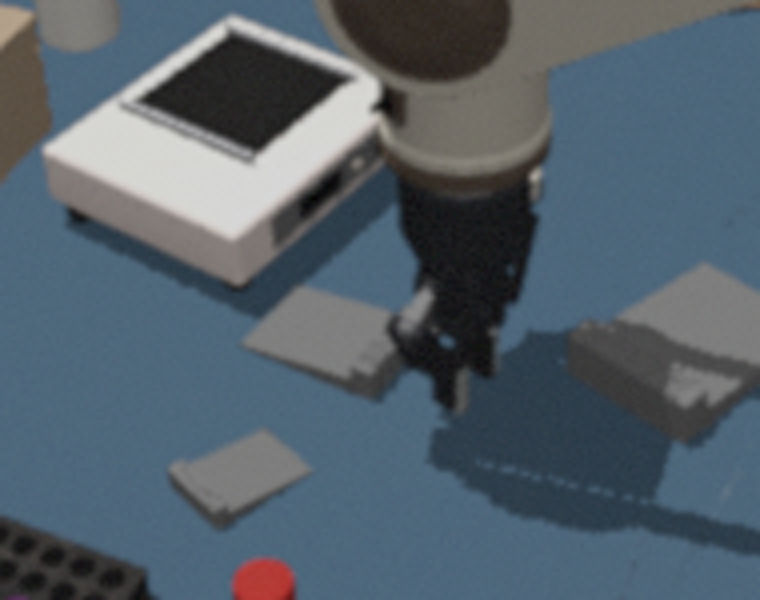

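The open fingers stand about 35 mm behind the wedge's block (at 370,370 in the crop), with the tip at (270,310) pointing at the foot (235,280). I'll start the push.

>>> drive_tool(moves="0.6 0 0 0;0.5 0 0 0;0.3 0 0 0;0.3 0 0 0;0.3 0 0 0;0.3 0 0 0;0.3 0 0 0;0.3 0 0 0")

```text
time: 9.02
eef_pos: [547.6, 111.9, 5.3]
orientation: [-3.141, 0.0, -0.16]
ft_force: [-1.0, -1.0, -0.1]
grip_width: 28.2
grip_force: 0.2
```

>>> drive_tool(moves="0.3 0 0 0;0.3 0 0 0")

```text
time: 9.28
eef_pos: [559.4, 110.0, 5.3]
orientation: [-3.141, 0.0, -0.16]
ft_force: [-0.5, -0.0, 0.7]
grip_width: 28.1
grip_force: 0.4
```

>>> drive_tool(moves="0.25 0 0 0;0.25 0 0 0")

```text
time: 9.52
eef_pos: [569.2, 108.4, 5.3]
orientation: [-3.142, 0.0, -0.16]
ft_force: [-1.0, 0.1, 1.4]
grip_width: 28.3
grip_force: 0.5
```

>>> drive_tool(moves="0.15 0 0 0;0 0 0 0")

```text
time: 9.78
eef_pos: [572.1, 107.9, 5.3]
orientation: [-3.142, -0.0, -0.16]
ft_force: [-0.5, -0.9, -0.0]
grip_width: 27.7
grip_force: 0.0
```

>>> drive_tool(moves="0.15 0 0 0;0 0 0 0")

```text
time: 10.02
eef_pos: [575.0, 107.5, 5.3]
orientation: [-3.141, -0.0, -0.16]
ft_force: [0.5, 0.1, -0.3]
grip_width: 28.0
grip_force: 0.0
```

```bash
python3 - <<'E'
from h import *
im=grab_frame("side"); cv2.imwrite("pics/s2.png",cv2.resize(im[200:350,220:410],None,fx=4,fy=4,interpolation=cv2.INTER_CUBIC)[:,:,::-1])
F=[]
for i in range(3): F.append(get_state()["ft_force"])
print(np.round(F,1))
E
```

```text
[[ 0.4  0.4 -0.6]
 [ 0.4  0.4 -0.6]
 [ 0.4  0.4 -0.6]]
```

View pics/s2.png

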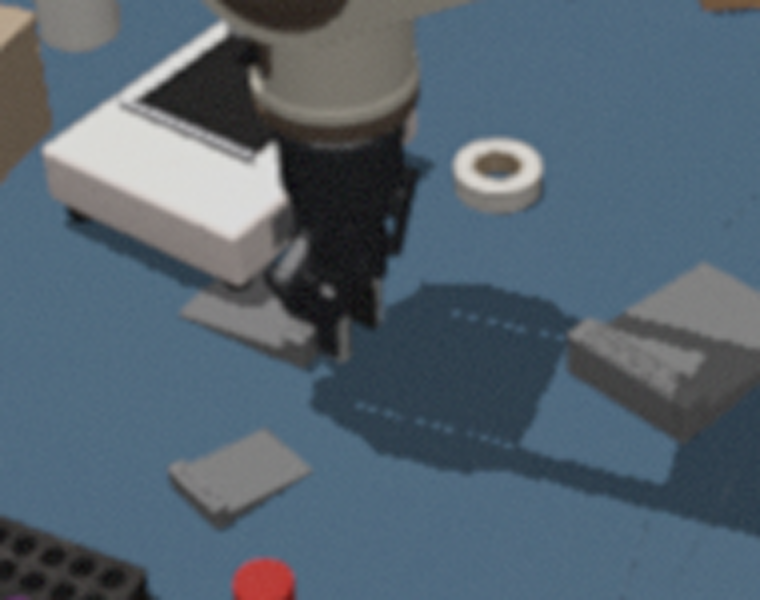

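The tip is now under the near-left corner (crop 240,285) and the wedge is straight, with the foot within its width. I'll continue in 3 mm steps and read the force while moving.

>>> drive_tool(moves="0.15 0 0 0")

```text
time: 10.2
eef_pos: [577.8, 107.1, 5.3]
orientation: [-3.142, 0.0, -0.16]
ft_force: [0.4, 0.1, -0.6]
grip_width: 27.8
grip_force: 0.2
```

>>> drive_tool(moves="0.15 0 0 0")

```text
time: 10.32
eef_pos: [581.0, 106.5, 5.3]
orientation: [-3.142, 0.0, -0.16]
ft_force: [-1.1, 0.5, 0.4]
grip_width: 28.3
grip_force: 0.5
```

>>> drive_tool(moves="0.15 0 0 0")

```text
time: 10.45
eef_pos: [584.0, 106.0, 5.4]
orientation: [-3.141, 0.0, -0.16]
ft_force: [-1.4, 0.1, 0.6]
grip_width: 27.7
grip_force: 0.7
```

>>> drive_tool(moves="0.1 0 0 0")

```text
time: 10.58
eef_pos: [585.9, 105.7, 5.4]
orientation: [-3.141, 0.0, -0.16]
ft_force: [-2.9, 0.4, 1.9]
grip_width: 28.2
grip_force: 1.2
```

>>> drive_tool(moves="0.1 0 0 0")

```text
time: 10.7
eef_pos: [587.5, 105.4, 5.3]
orientation: [-3.142, 0.001, -0.16]
ft_force: [-7.1, 0.9, 4.2]
grip_width: 27.8
grip_force: 3.2
```

>>> drive_tool(moves="0.1 0 0 0")

```text
time: 10.82
eef_pos: [589.1, 105.2, 5.3]
orientation: [-3.142, 0.002, -0.16]
ft_force: [-11.8, 1.6, 9.1]
grip_width: 28.1
grip_force: 5.6
```

>>> drive_tool(moves="0.1 0 0 0")

```text
time: 10.95
eef_pos: [590.6, 105.0, 5.3]
orientation: [3.142, 0.003, -0.16]
ft_force: [-15.1, 1.6, 12.1]
grip_width: 28.3
grip_force: 8.1
```

The force rose from 1.4 to 15 N over the last 5 mm, so the foot is on the ramp. I'll back off gently and check.

>>> drive_tool(moves="-0.1 0 0 0;-0.1 0 0 0;-0.1 0 0 0;-0.3 0 0 0;-0.6 0 0 0;-1 0 0 0;-1 0 -0.5 0;-1 0 -1 0;-0.5 0 -1 0;0 0 -1 0")

```text
time: 12.2
eef_pos: [497.5, 120.0, 76.0]
orientation: [-3.141, 0.0, -0.16]
ft_force: [-0.3, 0.4, -0.7]
grip_width: 28.2
grip_force: 0.0
```

>>> drive_tool(moves="0 0 -1 0;0 0 -1 0;0 0.5 0 0", fingers=0)

```text
time: 12.58
eef_pos: [497.3, 110.1, 116.4]
orientation: [-3.141, -0.002, -0.159]
ft_force: [0.2, 0.8, 0.2]
grip_width: -0.1
grip_force: 0.0
```

```bash
python3 - <<'E'
from h import *
a=cv2.imread("pics/side0.png")
im=grab_frame("side")[:,:,::-1]
f=lambda i:cv2.resize(i[200:310,215:345],None,fx=5,fy=5,interpolation=cv2.INTER_CUBIC)
cv2.imwrite("pics/s3.png",f(im))
for c in("top","side"):
    if c=="top": grab_frame(c)
    for n,z in(("wedge_tip",0),("wedge_back",12),("foot_place",0),("short_corner",66)):
        for r in spot_point(c,n)[:3]: print(c,n,round(r["p"],2),plane(c,r["uv"],z))
E
```

```text
top wedge_tip 0.63 [340.3 -37.6   0. ]
top wedge_tip 0.43 [699.7  95.8   0. ]
top wedge_back 0.87 [396.6 103.1  12. ]
top foot_place 0.85 [654.   96.6   0. ]
top short_corner 0.8 [664.3  89.   66. ]
side wedge_tip 0.91 [698.6  87.4   0. ]
side wedge_tip 0.8 [345.9 -42.5  -0. ]
side wedge_tip 0.72 [571.  208.6   0. ]
side wedge_back 0.97 [591.  119.3  12. ]
side wedge_back 0.97 [400.2  83.8  12. ]
side wedge_back 0.74 [603.6 266.2  12. ]
side foot_place 0.73 [667.5  84.2  -0. ]
side short_corner 0.95 [664.4  88.1  66. ]
side short_corner 0.57 [502.6   7.9  66. ]
```

View pics/s3.png

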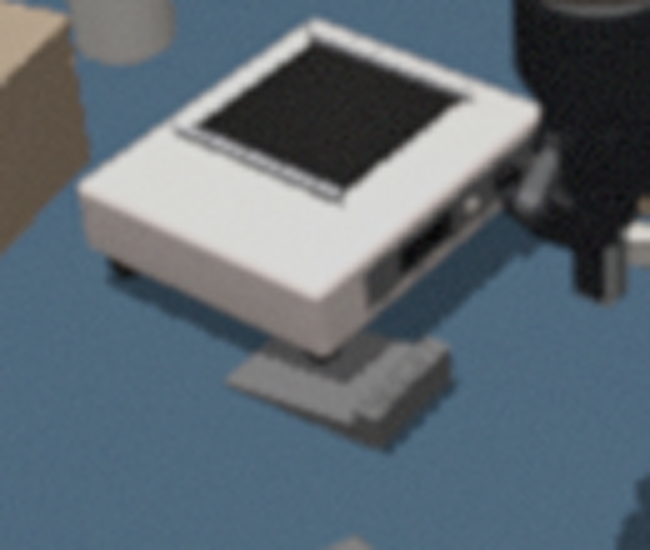

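The foot (crop 325,355) rests on the ramp and the shaker looks level and unshifted. Next, the press test on the corner, at about (664,92,66).

>>> drive_tool(moves="0.93 -0.05 0 0;0.93 -0.05 0 0;0.93 -0.05 0 0;0.93 -0.05 0 0;0.93 -0.05 0 0;0.93 -0.05 0 0;0.93 -0.05 0 0;0.93 -0.05 0 0;0.93 -0.05 0 0;0 0 0 0")

```text
time: 14.32
eef_pos: [664.5, 91.9, 114.6]
orientation: [3.142, 0.001, -0.161]
ft_force: [0.1, -0.5, 0.6]
grip_width: 0.1
grip_force: 0.0
```

>>> drive_tool(moves="0 0 0.8 0;0 0 0.6 0;0 0 0.4 0;0 0 0.25 0;0 0 0.1 0;0 0 0 0;0 0 0 0")

```text
time: 15.2
eef_pos: [664.1, 92.0, 72.7]
orientation: [-3.141, -0.0, -0.16]
ft_force: [0.4, -0.2, 1.1]
grip_width: -0.0
grip_force: 0.0
```

```bash
python3 - <<'E'
from h import *
im=grab_frame("side")[:,:,::-1]
s=get_state();print(s["eef_pos"],s["ft_force"])
cv2.imwrite("pics/s4.png",cv2.resize(im[200:310,215:345],None,fx=5,fy=5,interpolation=cv2.INTER_CUBIC))
E
```

```text
[664.10756053  92.06049322  72.67324988] [-0.35076635 -0.48568814  0.67442613]
```

View pics/s4.png

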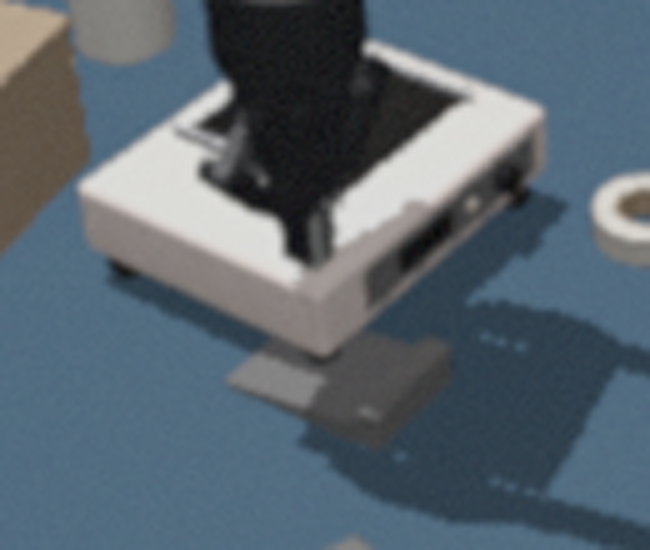

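The closed fingertips (310,262) hover over the near-left corner (318,295), just inside both edges. I'll lower slowly onto it.

>>> drive_tool(moves="0 0 0.1 0;0 0 0.1 0;0 0 0.05 0;0 0 0 0")

```text
time: 15.75
eef_pos: [663.9, 92.1, 67.2]
orientation: [-3.141, 0.0, -0.16]
ft_force: [0.1, 1.0, -0.2]
grip_width: 0.1
grip_force: 0.0
```

>>> drive_tool(moves="0 0 0.05 0;0 0 0 0")

```text
time: 16.0
eef_pos: [663.9, 92.1, 66.2]
orientation: [-3.142, 0.0, -0.16]
ft_force: [-0.4, 0.5, -0.5]
grip_width: -0.1
grip_force: 0.0
```

>>> drive_tool(moves="0 0 0.03 0;0 0 0 0")

```text
time: 16.25
eef_pos: [664.0, 92.1, 65.8]
orientation: [-3.141, -0.0, -0.16]
ft_force: [-0.3, 0.3, -0.0]
grip_width: 0.2
grip_force: 0.2
```

>>> drive_tool(moves="0 0 0.02 0;0 0 0 0")

```text
time: 16.5
eef_pos: [664.0, 92.1, 65.7]
orientation: [-3.141, -0.0, -0.16]
ft_force: [-2.4, 0.3, 5.8]
grip_width: -0.1
grip_force: 2.5
```

>>> drive_tool(moves="0 0 0.02 0;0 0 0 0;0 0 0 0")

```text
time: 16.88
eef_pos: [664.0, 92.1, 65.6]
orientation: [-3.141, -0.0, -0.16]
ft_force: [-3.6, 0.5, 9.7]
grip_width: -0.1
grip_force: 4.4
```

>>> drive_tool(moves="0 0 0 0;0 0 0 0;0 0 0 0;0 0 0 0;0 0 0 0;0 0 0 0;0 0 0 0;0 0 0 0")

```text
time: 17.88
eef_pos: [664.0, 92.1, 65.6]
orientation: [-3.141, -0.0, -0.16]
ft_force: [-3.1, 0.6, 9.2]
grip_width: -0.4
grip_force: 4.4
```

```bash
python3 - <<'E'
from h import *
im=grab_frame("side")[:,:,::-1]
s=get_state();print(s["eef_pos"],s["ft_force"])
cv2.imwrite("pics/s5.png",cv2.resize(im[190:320,210:380],None,fx=4,fy=4,interpolation=cv2.INTER_CUBIC))
E
```

```text
[664.03586094  92.11089385  65.57933151] [-3.28562678  0.27151967  9.02037814]
```

View pics/s5.png

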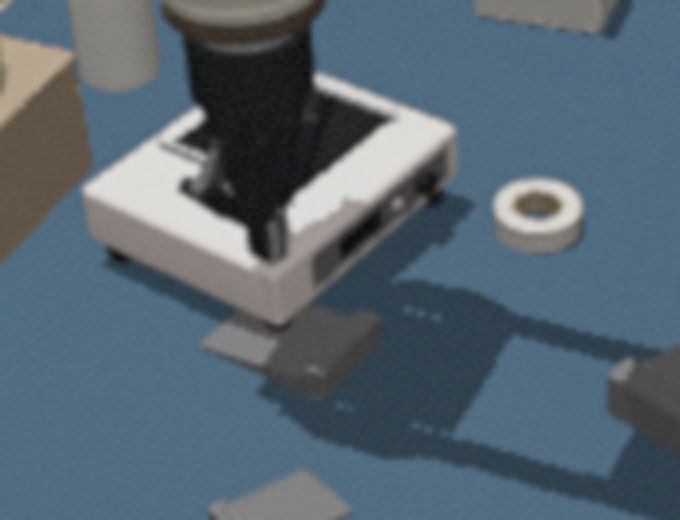

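The fingers press at (268,255), the foot is on the wedge at (275,320), the shaker is level and the tape is untouched. The press holds at 9.2 N with no dip, so I'll nudge it towards 10 N and hand in.

>>> drive_tool(moves="0 0 0.004 0;0 0 0 0;0 0 0 0")

```text
time: 18.3
eef_pos: [664.0, 92.1, 65.6]
orientation: [-3.141, -0.001, -0.16]
ft_force: [-3.7, 0.8, 9.6]
grip_width: 0.1
grip_force: 4.7
```

```bash
python3 -c "
from workcell import *
print(get_state()['ft_force'],sign_off())"
```

```text
the job is handed in; nothing more can be done
[-3.68623131  0.76381473  9.60087612] None
```

The middle-sized wedge is snug under the short foot, the shaker looks level and unmoved, and I handed in at 18.3 s while still pressing its near left corner with 9.6 N, where it no longer dips.

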